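# Lower the ratchet inclined plane

### The job

The friction lesson is over and the inclined plane still stands up on its ratchet. With the fingertips press the pawl's release paddle at the raised end until the pawl is free of the teeth, then, keeping it pressed, push the plane steadily down past all its teeth until it lies flat on its rest, and take the hand away so that the pawl springs back. Do not lift the plane or let it slam, and leave the other things on the bench where they stand.

Things in the scene. Friction and masses are not known exactly. Their poses are not given: they have to be found in the camera images.
- incline: fixed base of the inclined plane: a grey slab 150 x 450 mm on rubber feet, its top 24 mm above the bench. Origin: centre of the underside, on the bench. y runs along the plane from the raised end (-y) to the hinge (+y), x across it (away from the robot when unturned), z up
- hinge (a point): middle of the plane's hinge axis, 205 mm along +y from the base's origin and 60 mm above the bench; the axis is parallel to the base's x
- quadrant (a point): top of the upright toothed steel quadrant, an 8 mm plate curved about the hinge (inner radius 395 mm), 58 to 66 mm to the +x side of the plane's centre line, on the base's raised end, up to 210 mm above the bench. Ten saw teeth on the side facing the hinge, 7 mm deep, 16 mm apart, stop the plane going down at 0.06 to 0.42 rad, every 0.04; it can go up
- ramp_body (a joint): angle above level of the plane, a plywood board 100 mm wide with a wooden stop strip near the hinge: 0 = flat on its rest, where it stops; starts at 0.27 to 0.385 rad. The hinge is stiff: with the pawl free the plane stays where it is, and pushing it down at the paddle takes about 4 to 8 N; with the pawl in, it may sink by up to one tooth, then holds
- ramp_end (a point): middle of the top edge of the board's raised end, 370 mm from the hinge axis
- pawl_body (a joint): turn of the pawl and its paddle on their cross-shaft (385 mm from the hinge axis, just past the board's end, 3 mm above the board's line through the hinge): 0 = sprung fully in, up to 0.22 while the nose rides on a tooth, free of the teeth above 0.23, at its stop 0.32. A spring returns it; 2 to 4 N on the paddle press it fully. The pawl hangs from the shaft's +x end into the teeth
- paddle (a point): where to press, on top of the release paddle: a plain steel tongue 34 mm wide (on the plane's centre line), 70 mm long, 5 mm thick, with a rolled end, sticking out past the raised end, away from the hinge. The point is 50 mm out from the shaft. It sinks 16 mm to the pawl's stop, then goes down with the plane. Unpressed it slopes 0.12 rad up from the board's line, pressed 0.20 rad down
- block: bystander: wooden friction block 60 x 110 x 45 mm with a wire hook on one end; origin: centre of its underside
- masses: bystander: three brass slotted masses on a hanger with a stem, 42 mm across, 118 mm high; origin: centre of its underside
- cylinder: bystander: glass measuring cylinder with a hexagonal foot 68 mm across, 198 mm high; origin: centre of its underside
- tube_rack: bystander: white plastic test-tube rack 62 x 240 mm with five tubes up to 160 mm high; origin: centre of its underside

How it is judged:
On the way, in this order (a step that is already met when the one before it is completed fails the run):
1. the paddle is pressed by the hand and the pawl is free of the teeth while the plane is still up (value of joint pawl_body above 0.24 rad and value of joint ramp_body above 0.2 rad and contact force between the fingers and pawl_body above 0.5 N), for 0.1 s.
2. the plane is pushed down flat on its rest by the hand on the paddle (value of joint ramp_body below 0.015 rad and contact force between the fingers and pawl_body above 0.5 N), for 0.1 s.
At the end, for the whole second after the job is handed in: the plane lies flat on its rest (below 0.02 rad, at rest) and the pawl has sprung back (below 0.05 rad) (value of joint ramp_body below 0.02 rad and value of joint pawl_body below 0.05 rad and velocity of joint ramp_body between -0.02 and 0.02 rad/s); the robot touches nothing.
It fails at once if the plane is lifted (above 0.43 rad, or raised faster than 0.3 rad/s) (value of joint ramp_body above 0.43 rad or (velocity of joint ramp_body above 0.3 rad/s and value of joint ramp_body above 0.03 rad)).
It fails at once if the plane slams down (faster than 1.2 rad/s) (velocity of joint ramp_body below -1.2 rad/s).
It fails at once if a thing standing on the bench (block, masses, measuring cylinder, test-tube rack) is moved more than 25 mm or the cylinder tipped (distance of any of block, masses, cylinder, tube_rack from where it was at the start of the episode above 0.025 m or angle between cylinder's own z axis and vertical above 0.3 rad).
It also fails if it takes over 40 s, if anything falls off the work surface, if the arm or the gripper's body presses on something with over 40 N, if the wrist force passes 120 N, or if a joint passes its speed limit or range.

### The arm

A 6-joint arm with a two-finger parallel gripper is mounted at the origin on the work surface. World frame = base frame: x ahead of the robot, y to its left, z up, the work surface at z = 0. Lengths are in m, angles in rad, forces in N, time in s.
With the tool pointing down it reaches from about 0.3 to 0.75 m from the base axis. Payload 8.5 kg.
Tool frame: the origin (TCP) lies midway between the tips of the shut fingers; the grasp point (between the pads) lies 19 mm behind it; z points along the fingers, y is the direction in which the jaws open and shut (so a half turn about z gives the same grasp; the last joint's range is limited). The gripper opens to 88 mm and grips with 3 to 60 N. Pads are 18 mm wide; open, the fingers measure 123 mm over their backs; the gripper's body (75 mm by 187 mm) begins 45 mm behind the grasp point.
Start: joints at [-1.547, 0.381, 1.297, -0, 1.464, -0.215], TCP at [0.13, -0.534, 0.239] pointing down, gripper open.
Joint ranges: [-3.11, 3.11], [-0.89, 2.33], [0.22, 2.48], [-1.42, 4.56], [0.17, 2.85], [-2.88, 2.88]. Speed limits (rad/s): [2.39, 2.39, 3.14, 3.14, 3.14, 3.14].

### API

Orientations are given as a unit quaternion [w, x, y, z].
In Python, from station import * gives the robot as it stands.
- The arm moves only by the shell command python3 -m creep 'ROWS' [FORCE]. ROWS is JSON, a list of rows, each an object of numbers: "grip": the opening, from 0 (shut) to 1 (fully open); "tx", "ty", "tz": the shift along the tool's x, y, z in m; "rx", "ry", "rz": the turn, a rotation vector about the tool's x, y, z in units of 8 degrees (1.0 is 8 degrees). A call has 1 to 5 rows; each row shifts and turns the commanded pose from where the row before left it, along the tool's axes as they then stand; what a row does not reach is not made up. A row lasts 1/10 s, in which the tool goes at most 50 mm and 8.59 degrees, less where a joint would pass 70% of its speed; a pose out of reach is approached as far as the arm can. A call with a gripper value outside its range is refused whole. The fingers move at their own pace and stop on an object; FORCE is the grip in N (left out, the last holds). Time passes only in rows, so rows that do not move let the fingers close. It gives the time, the measured TCP pose, the force and the opening at its end, in the units of the state.
- sense(): the state, without advancing time (a new reading comes with each control period).
- get_image(name): name is "scene" or "top" or "wrist"; returns the picture (400x640x3 uint8, blue, green, red); there is no depth.
- camera_model(name): a dict with "vfov" (degrees; the focal length in pixels is half the picture's height over the tangent of half this angle, whatever the lens; pixels are square), "cx", "cy" (the principal point, pixels), "R" (3x3) and "t" (3): a world point X has camera coordinates R X + t; the wrist camera has in their place "mount" (4x4, takes a point from camera to tool coordinates, whose origin is the TCP and whose axes are the flange's). Camera axes: x right, y down, z forward; pixel columns grow to the right and rows downward; lengths in m; the calibration is good to about 2 mm. A picture is of the moment at which its call begins: read the wrist's pose just before it. camera_model takes no time and is no camera call.
- finish_job(): hands the job in, once; it reports no verdict.
Trained networks look in the newest picture that a camera, given by its name, has taken for a name from the list of things; names that differ only in an ending like _2 or _b are one class to them, and where a whole thing is asked for, a point or a joint stands for the part that bears it (a point fixed in the world has none). Each returns a list of dicts, best first, with "p" (0 to 1); they miss things now and then, are a little off and sometimes report something else, mostly with a low value. They report only what shows in the picture. A call takes as long as a camera call.
- outline_of(camera, target): "mask" (400x640 bool, what is visible of it).
- landmark_of(camera, target): "position" ([x, y, z] in m, in the coordinates of the camera as it stood for that picture, good to about 4 mm: a listed point, or the origin of a listed thing).
The state is a dict: "time_s": time; "joints": joint angles; "qvel": joint speeds; "tau": joint torques, N m; "tcp_pos": TCP position; "orientation": TCP orientation; "force": force on the tool from outside, world axes, zero at the start; "torque": the same for the moment, N m; "finger_gap": opening from 0.0 (shut) to 1.0 (fully open).
Only numpy, scipy, OpenCV 4.12 (cv2) and the standard library are available. Lean on these libraries where they do the work, as an engineer would, in place of code of your own. Each camera call takes 0.05 s, during which the arm holds its last target.

## Working session

There is one attempt and no reset: what is moved stays moved. The work goes in short steps, Python scripts to look and compute and a shell command to move; the robot and the scene stay as the last step left them, time stands still between calls to the robot, and variables do not carry over. Pictures are saved under pics/ and viewed, and the job is handed in when it is done.

```bash
mkdir -p pics; cat > h.py <<'E'
from station import *
import numpy as np, cv2
from scipy.spatial.transform import Rotation as Rn
def toworld(cam,p):
    m=camera_model(cam)
    if 'R' in m: return np.array(m['R']).T@(np.array(p)-np.array(m['t']))
    s=sense();q=s['orientation'];M=np.array(m['mount'])
    return Rn.from_quat([q[1],q[2],q[3],q[0]]).as_matrix()@(M[:3,:3]@np.array(p)+M[:3,3])+s['tcp_pos']
E
python3 - <<'E'
from h import *
s=sense();print(s['time_s'],s['tcp_pos'],s['orientation'],s['finger_gap'])
for c in ('scene','top'):
    cv2.imwrite(f'pics/{c}0.png',get_image(c))
    for n in ('paddle','ramp_end','hinge','quadrant','incline','block','masses','cylinder','tube_rack'):
        for r in landmark_of(c,n)[:1]: print(c,n,round(r['p'],2),toworld(c,r['position']).round(3))
print(sense()['time_s'])
E
```

```text
0.0 [ 0.13008743 -0.53411257  0.23815758] [-7.23781164e-04  9.92878304e-01  1.19130788e-01  7.26933720e-05] 0.9998015820563587
scene paddle 0.83 [ 0.541 -0.143  0.222]
scene ramp_end 0.67 [ 0.555 -0.085  0.196]
scene hinge 0.94 [0.635 0.247 0.056]
scene quadrant 0.98 [ 0.608 -0.134  0.208]
scene incline 0.6 [ 0.589  0.049 -0.003]
scene block 0.83 [ 0.572 -0.432  0.002]
scene masses 0.73 [ 0.478 -0.444  0.005]
scene cylinder 0.79 [ 0.65  -0.426  0.001]
scene tube_rack 0.96 [ 0.555  0.491 -0.004]
top paddle 0.76 [ 0.539 -0.144  0.211]
top ramp_end 0.69 [ 0.653 -0.429 -0.003]
top hinge 0.81 [0.639 0.251 0.063]
top quadrant 0.86 [ 0.605 -0.126  0.211]
top incline 0.84 [0.59  0.052 0.   ]
top block 0.81 [ 0.572 -0.43  -0.003]
top masses 0.47 [ 0.471 -0.437  0.001]
top cylinder 0.88 [ 0.651 -0.429 -0.001]
top tube_rack 0.68 [ 0.471 -0.441  0.   ]
1.0
```

View pics/scene0.png

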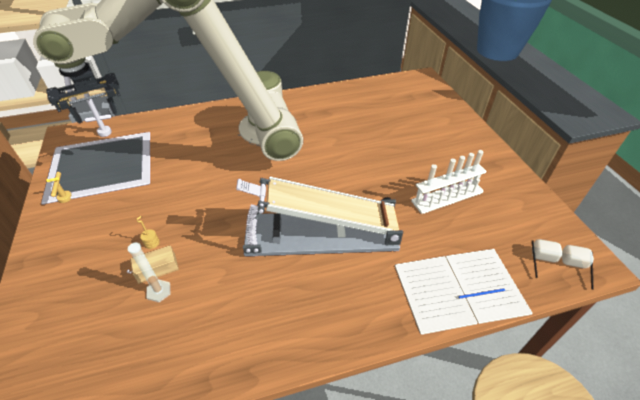

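View pics/top0.png

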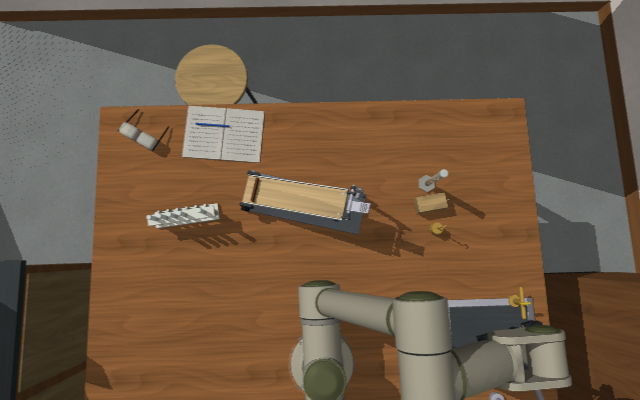

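The scene picture shows the raised end with its paddle at about (248,186) and the hinge at (390,225). In the top picture the paddle is at (361,207). The block, masses and cylinder are well clear, about 0.28 m further out. I'll shut the fingers, go up, turn the jaw axis to lie along the plane, and move across.

```bash
python3 -m creep '[{"grip":0,"tz":-0.05,"rz":0.9},{"grip":0,"tz":-0.05,"rz":0.9},{"grip":0,"rz":0.9,"tz":-0.02},{"grip":0,"rz":0.75}]' 20
cat >> h.py <<'E'
def rot():
    q=sense()['orientation'];return Rn.from_quat([q[1],q[2],q[3],q[0]]).as_matrix()
def delta(P):
    s=sense();print('t',s['time_s'],'tcp',np.round(s['tcp_pos'],4),'gap',round(s['finger_gap'],3),'F',np.round(s['force'],2))
    print('R',rot().round(3).tolist());print('tool delta',(rot().T@(np.array(P)-s['tcp_pos'])).round(4))
E
python3 -c "
from h import *
delta([0.53,-0.19,0.33])"
```

```text
t 1.0 tcp [ 0.1301 -0.5344  0.2387] gap 1.001 F [0.19 0.55 0.25]
R [[0.972, 0.237, -0.0], [0.237, -0.972, 0.0], [-0.0, -0.0, -1.0]]
tool delta [ 0.47   -0.24   -0.0913]schema error: expected keys grip, tx, ty, tz, rx, ry, rz
```

```bash
python3 -m creep '[{"grip":0,"tx":0,"ty":0,"tz":-0.05,"rx":0,"ry":0,"rz":0.9},{"grip":0,"tx":0,"ty":0,"tz":-0.05,"rx":0,"ry":0,"rz":0.9},{"grip":0,"tx":0,"ty":0,"tz":-0.01,"rx":0,"ry":0,"rz":0.9},{"grip":0,"tx":0,"ty":0,"tz":0,"rx":0,"ry":0,"rz":0.75},{"grip":0,"tx":0,"ty":0,"tz":0,"rx":0,"ry":0,"rz":0}]' 20
python3 -c "
from h import *
delta([0.53,-0.19,0.33])"
```

```text
time_s: 1.5
tcp_pos: [0.1301, -0.5344, 0.349]
orientation: [0.0, 0.993, -0.122, 0.0]
force: [0.1, -0.2, 0.4]
finger_gap: 0.572
t 1.5 tcp [ 0.1301 -0.5344  0.349 ] gap 0.572 F [ 0.1  -0.24  0.36]
R [[0.97, -0.241, -0.0], [-0.241, -0.97, -0.001], [0.0, 0.001, -1.0]]
tool delta [ 0.305  -0.4307  0.0188]
```

```bash
python3 -m creep '[{"grip":0,"tx":0.025,"ty":-0.036,"tz":0,"rx":0,"ry":0,"rz":0},{"grip":0,"tx":0.025,"ty":-0.036,"tz":0,"rx":0,"ry":0,"rz":0},{"grip":0,"tx":0.025,"ty":-0.036,"tz":0,"rx":0,"ry":0,"rz":0},{"grip":0,"tx":0.025,"ty":-0.036,"tz":0,"rx":0,"ry":0,"rz":0},{"grip":0,"tx":0.025,"ty":-0.036,"tz":0,"rx":0,"ry":0,"rz":0}]'
python3 -m creep '[{"grip":0,"tx":0.025,"ty":-0.036,"tz":0,"rx":0,"ry":0,"rz":0},{"grip":0,"tx":0.025,"ty":-0.036,"tz":0,"rx":0,"ry":0,"rz":0},{"grip":0,"tx":0.025,"ty":-0.036,"tz":0,"rx":0,"ry":0,"rz":0},{"grip":0,"tx":0.025,"ty":-0.036,"tz":0,"rx":0,"ry":0,"rz":0},{"grip":0,"tx":0.02,"ty":-0.03,"tz":0,"rx":0,"ry":0,"rz":0}]'
python3 - <<'E'
from h import *
delta([0.53,-0.19,0.33])
cv2.imwrite('pics/w1.png',get_image('wrist'))
for n in ('paddle','ramp_end','quadrant','hinge'):
    for r in landmark_of('wrist',n)[:1]: print(n,round(r['p'],2),toworld('wrist',r['position']).round(3))
E
```

```text
time_s: 2.0
tcp_pos: [0.2957, -0.3883, 0.3484]
orientation: [-0.0, 0.993, -0.12, -0.0]
force: [0.5, 0.1, 1.3]
finger_gap: 0.114
time_s: 2.5
tcp_pos: [0.4544, -0.2479, 0.3483]
orientation: [-0.0, 0.993, -0.119, -0.0]
force: [-0.3, -1.2, -1.0]
finger_gap: 0.005
t 2.5 tcp [ 0.4544 -0.2479  0.3483] gap 0.005 F [-0.31 -1.25 -1.02]
R [[0.972, -0.236, -0.001], [-0.236, -0.972, 0.001], [-0.001, -0.0, -1.0]]
tool delta [ 0.0598 -0.0741  0.0183]
paddle 0.81 [ 0.543 -0.147  0.219]
ramp_end 0.87 [ 0.552 -0.086  0.198]
quadrant 0.87 [ 0.601 -0.137  0.202]
```

View pics/w1.png

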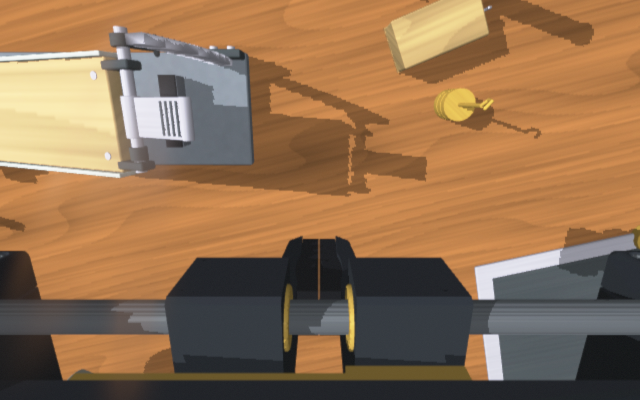

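The wrist picture shows the paddle (striped) at (165,120), its tongue level in the picture, so the jaw axis is aligned with the plane. The shut fingertips are at about (288–352, 240).

```bash
python3 - <<'E'
from h import *
m=camera_model('wrist');f=200/np.tan(np.radians(m['vfov']/2));M=np.array(m['mount']);print(M.round(3).tolist())
Mi=np.linalg.inv(M)
for p in ([0,0,0],[0,.01,0],[0,.0175,0],[-.009,.0175,0],[.009,.0175,0],[.009,.0175,-.019]):
    c=Mi@np.array(p+[1.]);print(p,round(m['cx']+f*c[0]/c[2]),round(m['cy']+f*c[1]/c[2]))
H=np.array([.637,.249]);u=np.array([-.238,-.971])
def edge(th,pawl,s=.052):
    a=th+.12-pawl
    r=.385*np.cos(th)-.003*np.sin(th)+s*np.cos(a); z=.06+.385*np.sin(th)+.003*np.cos(th)+s*np.sin(a)+.003
    return np.r_[H+u*r,z],r
for th,p in ((.35,0),(.35,.32),(.28,.32),(.2,.32),(.1,.32),(0,.32)): e,r=edge(th,p);print(th,p,e.round(4),round(r,4))
delta([0.53,-0.19,0.33])
E
```

```text
[[-0.0, -0.96, -0.28, 0.072], [1.0, -0.0, 0.0, 0.002], [-0.0, -0.28, 0.96, -0.147], [0.0, 0.0, 0.0, 1.0]]
[0, 0, 0] 315 255
[0, 0.01, 0] 336 255
[0, 0.0175, 0] 351 255
[-0.009, 0.0175, 0] 351 271
[0.009, 0.0175, 0] 352 237
[0.009, 0.0175, -0.019] 356 255
0.35 0 [ 0.5401 -0.1462  0.2214] 0.407
0.35 0.32 [ 0.5389 -0.1511  0.2056] 0.412
0.28 0.32 [ 0.5368 -0.1598  0.1764] 0.421
0.2 0.32 [ 0.535  -0.1673  0.1424] 0.4287
0.1 0.32 [ 0.5336 -0.1729  0.0992] 0.4345
0 0.32 [ 0.5332 -0.1743  0.0557] 0.436
t 2.75 tcp [ 0.4527 -0.25    0.3484] gap 0.007 F [-0.03 -1.22 -0.13]
R [[0.971, -0.239, -0.001], [-0.239, -0.971, 0.0], [-0.001, -0.0, -1.0]]
tool delta [ 0.0608 -0.0767  0.0183]
```

```bash
python3 -m creep '[{"grip":0,"tx":0.03,"ty":-0.03,"tz":0,"rx":1,"ry":0,"rz":0},{"grip":0,"tx":0.03,"ty":-0.03,"tz":0,"rx":1,"ry":0,"rz":0},{"grip":0,"tx":0,"ty":0,"tz":0,"rx":0,"ry":0,"rz":0}]'
python3 -c "
from h import *
delta([0.543,-0.134,0.255])"
```

```text
time_s: 3.05
tcp_pos: [0.5268, -0.2074, 0.3514]
orientation: [-0.14, 0.983, -0.12, 0.016]
force: [-0.6, 0.4, -0.4]
finger_gap: 0.009
t 3.05 tcp [ 0.5268 -0.2074  0.3514] gap 0.009 F [-0.59  0.38 -0.35]
R [[0.971, -0.232, 0.066], [-0.241, -0.932, 0.272], [-0.002, -0.28, -0.96]]
tool delta [-0.0018 -0.0451  0.1136]
```

```bash
python3 -m creep '[{"grip":0,"tx":0,"ty":-0.022,"tz":0.03,"rx":0,"ry":0,"rz":0},{"grip":0,"tx":-0.001,"ty":-0.023,"tz":0.035,"rx":0,"ry":0,"rz":0},{"grip":0,"tx":-0.001,"ty":0,"tz":0.035,"rx":0,"ry":0,"rz":0},{"grip":0,"tx":0,"ty":0,"tz":0.012,"rx":0,"ry":0,"rz":0},{"grip":0,"tx":0,"ty":0,"tz":0,"rx":0,"ry":0,"rz":0}]'
python3 - <<'E'
from h import *
delta([0.543,-0.134,0.235])
w=get_image('wrist');cv2.imwrite('pics/w2.png',w)
s=get_image('scene')[130:270,180:340];cv2.imwrite('pics/s2.png',cv2.resize(s,None,fx=4,fy=4,interpolation=cv2.INTER_CUBIC))
for c in('wrist','scene'):
  for r in landmark_of(c,'paddle')[:1]: print(c,round(r['p'],2),toworld(c,r['position']).round(3))
E
```

```text
time_s: 3.55
tcp_pos: [0.5401, -0.1342, 0.2563]
orientation: [-0.138, 0.983, -0.12, 0.015]
force: [1.4, -0.2, 0.6]
finger_gap: 0.005
t 3.55 tcp [ 0.5401 -0.1342  0.2563] gap 0.005 F [ 1.41 -0.2   0.6 ]
R [[0.971, -0.232, 0.063], [-0.24, -0.933, 0.267], [-0.003, -0.275, -0.961]]
tool delta [0.0028 0.005  0.0207]
wrist 0.96 [ 0.542 -0.147  0.221]
scene 0.96 [ 0.544 -0.147  0.219]
```

View pics/w2.png

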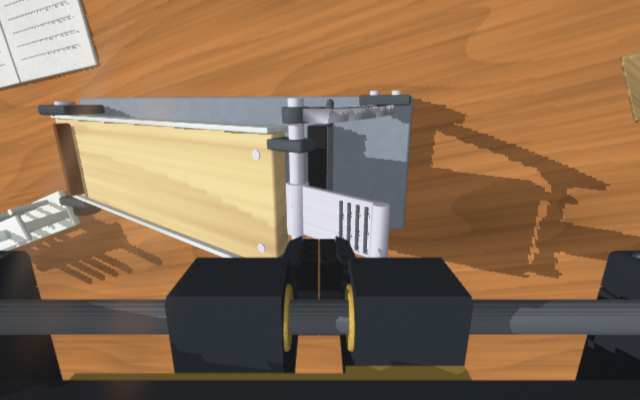

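View pics/s2.png

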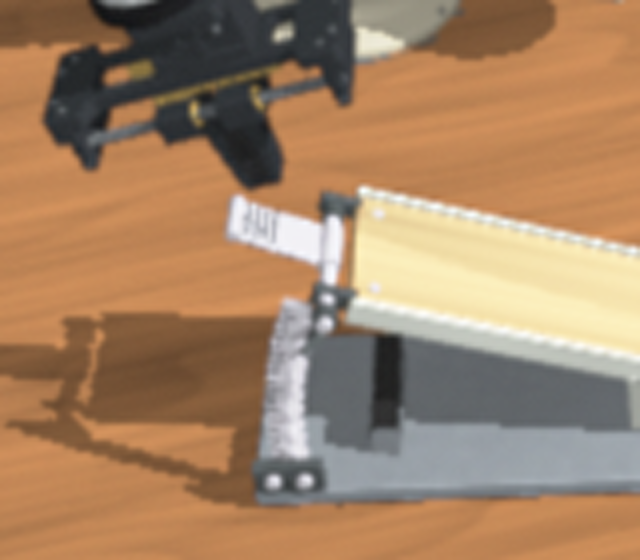

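The wrist view shows the fingertips at (288–352, 240), just inside the ridged press area at (345–370, 230) of the paddle. The scene crop shows them above the tongue. I'll shift a little outward and go down to just above it.

```bash
python3 -m creep '[{"grip":0,"tx":0.003,"ty":0.005,"tz":0.007,"rx":0,"ry":0,"rz":0},{"grip":0,"tx":0.003,"ty":0.004,"tz":0.006,"rx":0,"ry":0,"rz":0},{"grip":0,"tx":0,"ty":0,"tz":0.005,"rx":0,"ry":0,"rz":0},{"grip":0,"tx":0,"ty":0,"tz":0,"rx":0,"ry":0,"rz":0}]'
python3 - <<'E'
from h import *
delta([0.545,-0.138,0.233])
w=get_image('wrist');cv2.imwrite('pics/w3.png',w[180:300,220:440].repeat(3,0).repeat(3,1))
E
```

```text
time_s: 4.15
tcp_pos: [0.5463, -0.1386, 0.2369]
orientation: [-0.139, 0.983, -0.12, 0.016]
force: [-0.1, -0.8, 0.2]
finger_gap: 0.001
t 4.15 tcp [ 0.5463 -0.1386  0.2369] gap 0.001 F [-0.15 -0.84  0.23]
R [[0.971, -0.232, 0.065], [-0.241, -0.933, 0.269], [-0.002, -0.276, -0.961]]
tool delta [-0.0014  0.0008  0.0038]
```

View pics/w3.png

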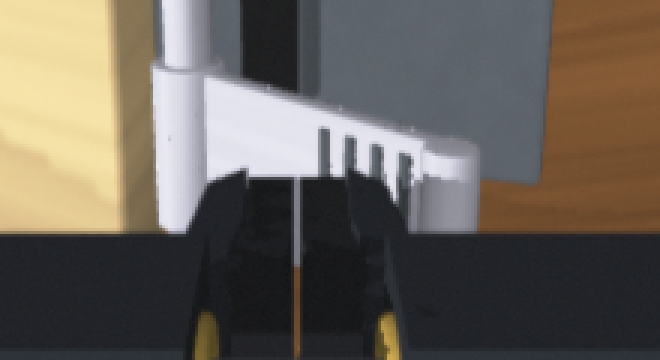

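The crop shows the outer fingertip corner at the first ridges (345,180), with the rolled end at (450,150) kept free. I'll go down to contact, still nudging slightly outward.

```bash
python3 -m creep '[{"grip":0,"tx":0,"ty":0.004,"tz":0.005,"rx":0,"ry":0,"rz":0},{"grip":0,"tx":0,"ty":0.003,"tz":0.005,"rx":0,"ry":0,"rz":0},{"grip":0,"tx":0,"ty":0.001,"tz":0.004,"rx":0,"ry":0,"rz":0},{"grip":0,"tx":0,"ty":0.001,"tz":0.004,"rx":0,"ry":0,"rz":0},{"grip":0,"tx":0,"ty":0,"tz":0,"rx":0,"ry":0,"rz":0}]'
python3 - <<'E'
from h import *
delta([0.545,-0.138,0.205])
cv2.imwrite('pics/s4.png',cv2.resize(get_image('scene')[130:270,180:340],None,fx=4,fy=4))
for n in('ramp_end','paddle'):
  for r in landmark_of('scene',n)[:1]: print(n,round(r['p'],2),toworld('scene',r['position']).round(3))
E
```

```text
time_s: 4.7
tcp_pos: [0.5455, -0.1422, 0.2177]
orientation: [-0.138, 0.983, -0.12, 0.017]
force: [0.5, 1.9, 0.7]
finger_gap: 0.004
t 4.7 tcp [ 0.5455 -0.1422  0.2177] gap 0.004 F [0.5  1.93 0.72]
R [[0.971, -0.231, 0.066], [-0.241, -0.933, 0.268], [-0.0, -0.276, -0.961]]
tool delta [-0.0015 -0.0003  0.0133]
ramp_end 0.77 [ 0.553 -0.085  0.195]
paddle 0.62 [ 0.541 -0.149  0.218]
```

View pics/s4.png

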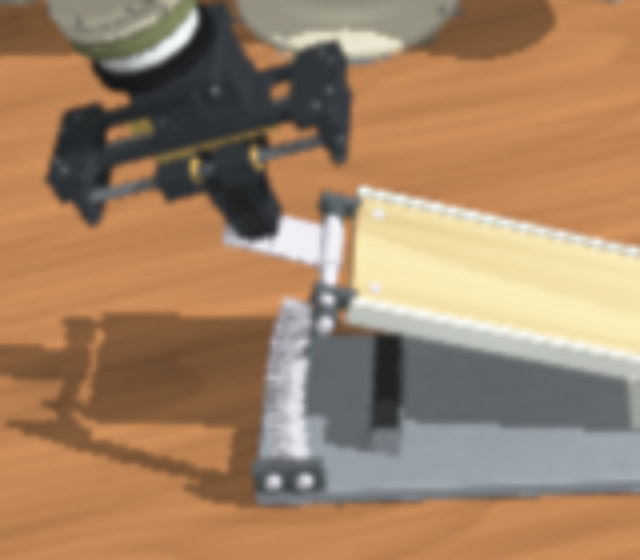

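The fingertips are at the tongue at about (255,235) in the crop, just touching. Now I'll press slowly.

```bash
python3 -m creep '[{"grip":0,"tx":0,"ty":0.002,"tz":0.003,"rx":0,"ry":0,"rz":0},{"grip":0,"tx":0,"ty":0.002,"tz":0.003,"rx":0,"ry":0,"rz":0},{"grip":0,"tx":0,"ty":0.002,"tz":0.003,"rx":0,"ry":0,"rz":0}]'
python3 -m creep '[{"grip":0,"tx":0,"ty":0.002,"tz":0.003,"rx":0,"ry":0,"rz":0},{"grip":0,"tx":0,"ty":0.001,"tz":0.002,"rx":0,"ry":0,"rz":0},{"grip":0,"tx":0,"ty":0,"tz":0,"rx":0,"ry":0,"rz":0}]'
python3 - <<'E'
from h import *
delta([0.545,-0.138,0.205])
cv2.imwrite('pics/s5.png',cv2.resize(get_image('scene')[130:270,180:340],None,fx=4,fy=4))
cv2.imwrite('pics/w5.png',get_image('wrist'))
for n in('ramp_end','paddle'):
  for r in landmark_of('scene',n)[:1]: print(n,round(r['p'],2),toworld('scene',r['position']).round(3))
for i in range(4):
  s=sense();print(np.round(s['force'],2)); get_image('top')
E
```

```text
time_s: 5.15
tcp_pos: [0.5448, -0.1458, 0.2076]
orientation: [-0.138, 0.983, -0.12, 0.017]
force: [-0.3, 0.9, 1.3]
finger_gap: 0.007
time_s: 5.45
tcp_pos: [0.5445, -0.1473, 0.2021]
orientation: [-0.138, 0.983, -0.12, 0.017]
force: [-0.4, -0.4, 4.4]
finger_gap: 0.007
t 5.45 tcp [ 0.5445 -0.1473  0.2021] gap 0.007 F [-0.44 -0.37  4.39]
R [[0.971, -0.231, 0.067], [-0.241, -0.933, 0.267], [0.0, -0.275, -0.961]]
tool delta [-0.0017 -0.0095 -0.0002]
ramp_end 0.65 [ 0.555 -0.089  0.194]
paddle 0.55 [ 0.542 -0.155  0.203]
[-0.63 -0.9   2.65]
[-0.57 -0.98  2.41]
[ 0.05 -2.    1.99]
[-0.07 -1.99  2.65]
```

View pics/s5.png

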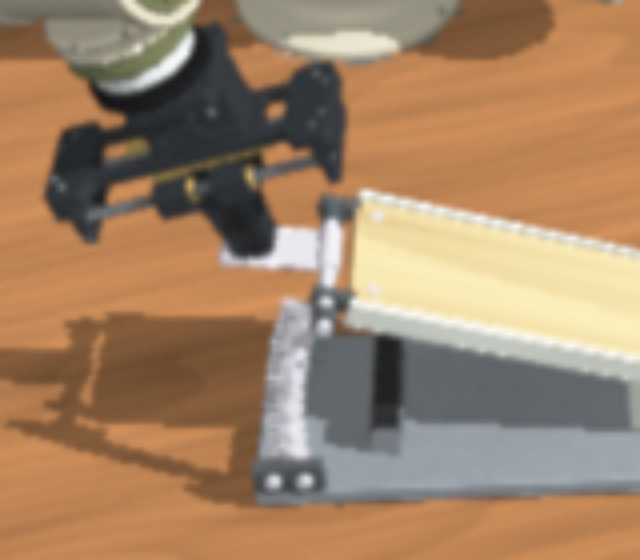

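View pics/w5.png

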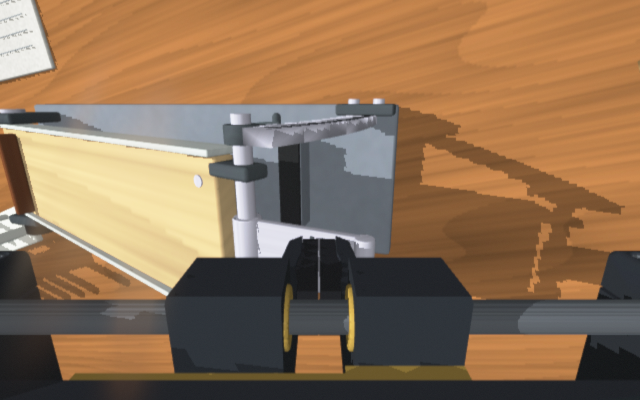

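The paddle now lies nearly level and the board hasn't moved. The fingertip edge is at (352,240) in the wrist view, just short of the roll at (365,245). The force is about 2–4 N. I'll press on to the stop, hold there, then follow the arc down.

```bash
python3 -m creep '[{"grip":0,"tx":0,"ty":0,"tz":0.002,"rx":0,"ry":0,"rz":0},{"grip":0,"tx":0,"ty":0.001,"tz":0.002,"rx":0,"ry":0,"rz":0},{"grip":0,"tx":0,"ty":0,"tz":0,"rx":0,"ry":0,"rz":0},{"grip":0,"tx":0,"ty":0,"tz":0,"rx":0,"ry":0,"rz":0}]'
python3 -m creep '[{"grip":0,"tx":0,"ty":0.003,"tz":0.005,"rx":0,"ry":0,"rz":0},{"grip":0,"tx":0,"ty":0.003,"tz":0.005,"rx":0,"ry":0,"rz":0},{"grip":0,"tx":0,"ty":0.003,"tz":0.005,"rx":0,"ry":0,"rz":0}]'
python3 - <<'E'
from h import *
delta([0.545,-0.138,0.205])
cv2.imwrite('pics/s6.png',cv2.resize(get_image('scene')[130:270,180:340],None,fx=4,fy=4))
cv2.imwrite('pics/w6.png',get_image('wrist'))
for n in('ramp_end','paddle'):
  for r in landmark_of('scene',n)[:1]: print(n,round(r['p'],2),toworld('scene',r['position']).round(3))
E
```

```text
time_s: 6.25
tcp_pos: [0.5446, -0.1474, 0.1983]
orientation: [-0.138, 0.983, -0.12, 0.017]
force: [-1.3, -2.3, 4.1]
finger_gap: 0.005
time_s: 6.55
tcp_pos: [0.5435, -0.1522, 0.1816]
orientation: [-0.137, 0.983, -0.12, 0.018]
force: [-1.5, -4.1, 7.2]
finger_gap: 0.002
t 6.55 tcp [ 0.5435 -0.1522  0.1816] gap 0.002 F [-1.47 -4.07  7.17]
R [[0.971, -0.231, 0.068], [-0.241, -0.934, 0.265], [0.002, -0.274, -0.962]]
tool delta [-0.002  -0.02   -0.0187]
ramp_end 0.69 [ 0.555 -0.093  0.178]
paddle 0.82 [ 0.537 -0.159  0.183]
```

View pics/s6.png

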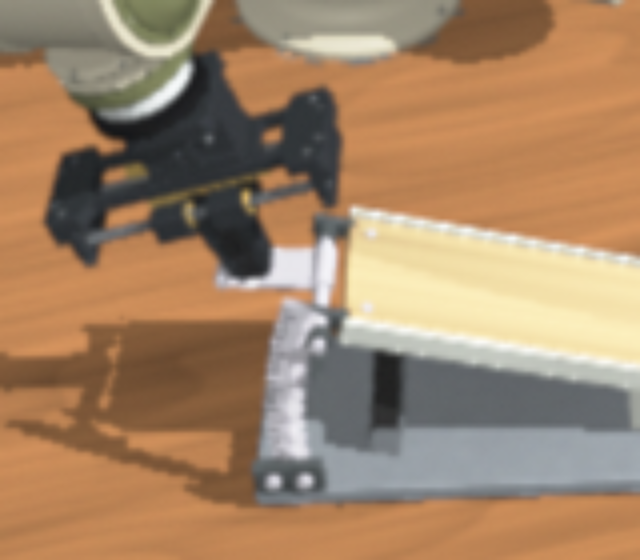

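View pics/w6.png

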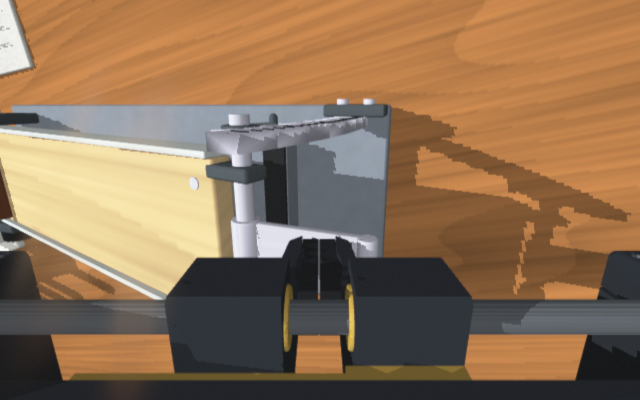

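The plane has followed down to about 0.31 rad with the pawl clear of the quadrant, the fingertips are in the same spot on the tongue, and the force is about 8 N. Continuing steadily along the arc.

```bash
python3 -m creep '[{"grip":0,"tx":0,"ty":0.003,"tz":0.005,"rx":0,"ry":0,"rz":0},{"grip":0,"tx":0,"ty":0.003,"tz":0.005,"rx":0,"ry":0,"rz":0},{"grip":0,"tx":0,"ty":0.003,"tz":0.005,"rx":0,"ry":0,"rz":0},{"grip":0,"tx":0,"ty":0.003,"tz":0.005,"rx":0,"ry":0,"rz":0}]'
python3 -m creep '[{"grip":0,"tx":0,"ty":0.003,"tz":0.005,"rx":0,"ry":0,"rz":0},{"grip":0,"tx":0,"ty":0.003,"tz":0.005,"rx":0,"ry":0,"rz":0},{"grip":0,"tx":0,"ty":0.002,"tz":0.005,"rx":0,"ry":0,"rz":0},{"grip":0,"tx":0,"ty":0.002,"tz":0.005,"rx":0,"ry":0,"rz":0}]'
python3 - <<'E'
from h import *
delta([0.545,-0.138,0.205])
cv2.imwrite('pics/s7.png',cv2.resize(get_image('scene')[130:270,180:340],None,fx=4,fy=4))
cv2.imwrite('pics/w7.png',get_image('wrist'))
for n in('ramp_end','paddle'):
  for r in landmark_of('scene',n)[:1]: print(n,round(r['p'],2),toworld('scene',r['position']).round(3))
E
```

```text
time_s: 7.15
tcp_pos: [0.5421, -0.157, 0.1588]
orientation: [-0.138, 0.983, -0.12, 0.017]
force: [0.6, 0.1, 5.7]
finger_gap: 0.001
time_s: 7.55
tcp_pos: [0.5412, -0.1611, 0.1367]
orientation: [-0.138, 0.983, -0.12, 0.017]
force: [-0.8, -3.7, 6.1]
finger_gap: 0.003
t 7.55 tcp [ 0.5412 -0.1611  0.1367] gap 0.003 F [-0.82 -3.71  6.14]
R [[0.971, -0.231, 0.067], [-0.24, -0.933, 0.267], [0.001, -0.275, -0.961]]
tool delta [-0.0018 -0.0413 -0.0592]
paddle 0.65 [ 0.533 -0.168  0.139]
```

View pics/s7.png

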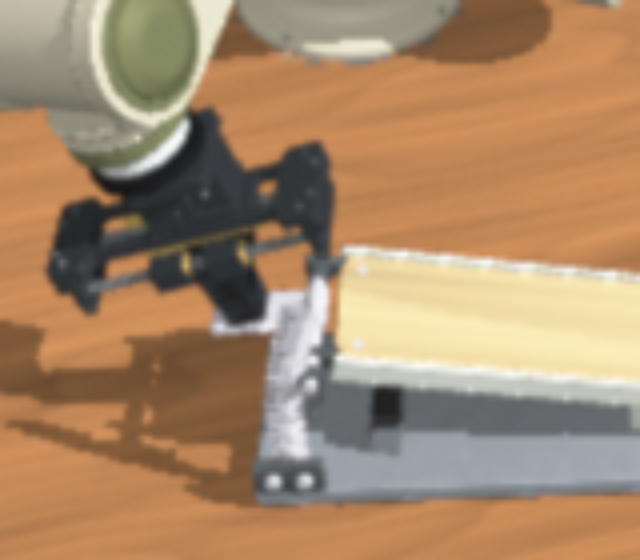

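View pics/w7.png

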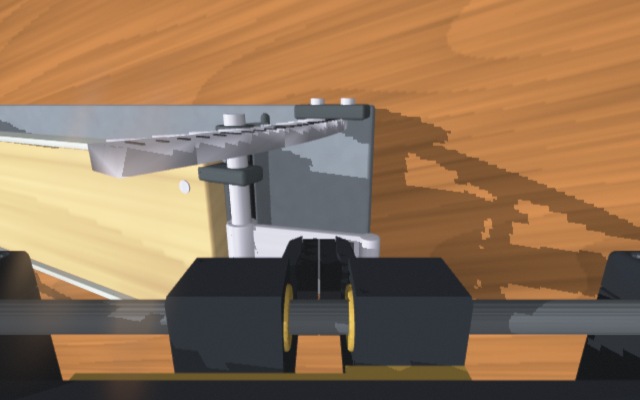

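Plane at about 0.2 rad, pawl still out, contact unchanged: tongue end visible at (372,242), fingers at (350,240). Continuing.

```bash
python3 -m creep '[{"grip":0,"tx":0,"ty":0.002,"tz":0.005,"rx":0,"ry":0,"rz":0},{"grip":0,"tx":0,"ty":0.002,"tz":0.005,"rx":0,"ry":0,"rz":0},{"grip":0,"tx":0,"ty":0.002,"tz":0.005,"rx":0,"ry":0,"rz":0},{"grip":0,"tx":0,"ty":0.002,"tz":0.005,"rx":0,"ry":0,"rz":0}]'
python3 -m creep '[{"grip":0,"tx":0,"ty":0.002,"tz":0.005,"rx":0,"ry":0,"rz":0},{"grip":0,"tx":0,"ty":0.002,"tz":0.005,"rx":0,"ry":0,"rz":0},{"grip":0,"tx":0,"ty":0.002,"tz":0.005,"rx":0,"ry":0,"rz":0},{"grip":0,"tx":0,"ty":0.002,"tz":0.005,"rx":0,"ry":0,"rz":0}]'
python3 - <<'E'
from h import *
delta([0.545,-0.138,0.205])
cv2.imwrite('pics/s8.png',cv2.resize(get_image('scene')[130:270,180:340],None,fx=4,fy=4))
cv2.imwrite('pics/w8.png',get_image('wrist'))
for n in('ramp_end','paddle'):
  for r in landmark_of('scene',n)[:1]: print(n,round(r['p'],2),toworld('scene',r['position']).round(3))
E
```

```text
time_s: 8.15
tcp_pos: [0.5404, -0.1639, 0.1154]
orientation: [-0.137, 0.983, -0.12, 0.017]
force: [-2.8, -5.0, 6.2]
finger_gap: 0.007
time_s: 8.55
tcp_pos: [0.5399, -0.166, 0.0939]
orientation: [-0.137, 0.983, -0.12, 0.017]
force: [-2.0, -4.1, 6.1]
finger_gap: 0.005
t 8.55 tcp [ 0.5399 -0.166   0.0939] gap 0.005 F [-2.03 -4.14  6.12]
R [[0.971, -0.231, 0.067], [-0.241, -0.933, 0.266], [0.001, -0.274, -0.962]]
tool delta [-0.0017 -0.0578 -0.099 ]
ramp_end 0.67 [ 0.549 -0.107  0.102]
paddle 0.61 [ 0.535 -0.173  0.095]
```

View pics/s8.png

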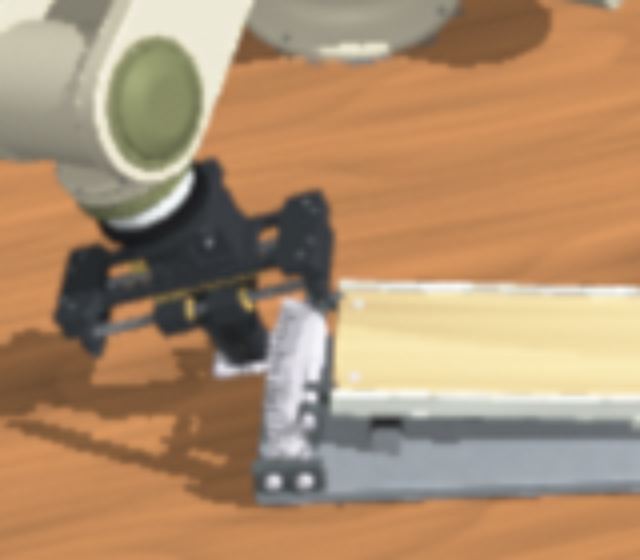

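View pics/w8.png

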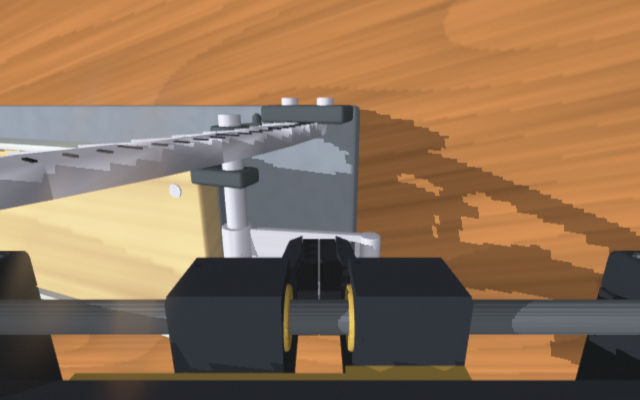

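Plane at about 0.09 rad, tongue contact the same, quadrant passing at (0–120,190), clear of the gripper. Next comes the last stretch, in smaller steps.

```bash
python3 -m creep '[{"grip":0,"tx":0,"ty":0.002,"tz":0.005,"rx":0,"ry":0,"rz":0},{"grip":0,"tx":0,"ty":0.001,"tz":0.005,"rx":0,"ry":0,"rz":0},{"grip":0,"tx":0,"ty":0.002,"tz":0.005,"rx":0,"ry":0,"rz":0},{"grip":0,"tx":0,"ty":0.001,"tz":0.005,"rx":0,"ry":0,"rz":0}]'
python3 -m creep '[{"grip":0,"tx":0,"ty":0.001,"tz":0.004,"rx":0,"ry":0,"rz":0},{"grip":0,"tx":0,"ty":0.001,"tz":0.004,"rx":0,"ry":0,"rz":0},{"grip":0,"tx":0,"ty":0.001,"tz":0.003,"rx":0,"ry":0,"rz":0}]'
python3 -m creep '[{"grip":0,"tx":0,"ty":0.001,"tz":0.003,"rx":0,"ry":0,"rz":0},{"grip":0,"tx":0,"ty":0,"tz":0,"rx":0,"ry":0,"rz":0}]'
python3 - <<'E'
from h import *
delta([0.545,-0.138,0.205])
cv2.imwrite('pics/s9.png',cv2.resize(get_image('scene')[130:270,180:340],None,fx=4,fy=4))
for n in('ramp_end','paddle'):
  for r in landmark_of('scene',n)[:1]: print(n,round(r['p'],2),toworld('scene',r['position']).round(3))
E
```

```text
time_s: 9.15
tcp_pos: [0.5398, -0.1661, 0.0729]
orientation: [-0.138, 0.983, -0.12, 0.017]
force: [-3.5, -5.6, 6.5]
finger_gap: 0.006
time_s: 9.45
tcp_pos: [0.5398, -0.1661, 0.0614]
orientation: [-0.137, 0.983, -0.12, 0.017]
force: [-2.2, -5.4, 5.8]
finger_gap: 0.008
time_s: 9.65
tcp_pos: [0.5398, -0.166, 0.0582]
orientation: [-0.138, 0.983, -0.12, 0.017]
force: [-1.1, -4.7, 3.4]
finger_gap: 0.005
t 9.65 tcp [ 0.5398 -0.166   0.0582] gap 0.005 F [-1.14 -4.68  3.42]
R [[0.971, -0.231, 0.066], [-0.241, -0.933, 0.267], [0.0, -0.275, -0.962]]
tool delta [-0.0017 -0.0677 -0.1333]
ramp_end 0.66 [ 0.549 -0.109  0.072]
paddle 0.66 [ 0.535 -0.18   0.06 ]
```

View pics/s9.png

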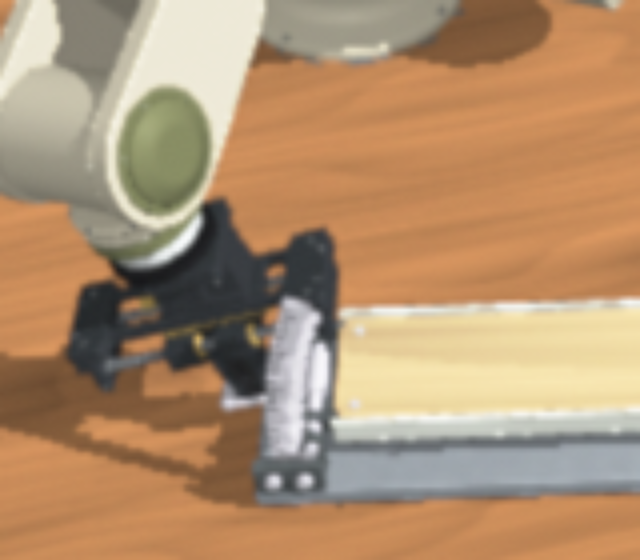

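The board is nearly level, with no rise in force yet. I'll push on until the rest carries it.

```bash
python3 -m creep '[{"grip":0,"tx":0,"ty":0.001,"tz":0.003,"rx":0,"ry":0,"rz":0},{"grip":0,"tx":0,"ty":0.001,"tz":0.003,"rx":0,"ry":0,"rz":0}]'
python3 -m creep '[{"grip":0,"tx":0,"ty":0.001,"tz":0.003,"rx":0,"ry":0,"rz":0},{"grip":0,"tx":0,"ty":0,"tz":0,"rx":0,"ry":0,"rz":0}]'
```

```text
time_s: 10.0
tcp_pos: [0.5405, -0.1656, 0.0557]
orientation: [-0.139, 0.983, -0.119, 0.019]
force: [-13.6, 1.0, 56.3]
finger_gap: 0.006
time_s: 10.2
tcp_pos: [0.5406, -0.1656, 0.0554]
orientation: [-0.139, 0.983, -0.119, 0.02]
force: [-18.1, 2.2, 62.0]
finger_gap: 0.003
```

The force jumped to 62 N and z stopped at 0.0555, so the plane is on its rest. Easing off and checking.

```bash
python3 -m creep '[{"grip":0,"tx":0,"ty":-0.001,"tz":-0.003,"rx":0,"ry":0,"rz":0},{"grip":0,"tx":0,"ty":0,"tz":-0.001,"rx":0,"ry":0,"rz":0},{"grip":0,"tx":0,"ty":0,"tz":0,"rx":0,"ry":0,"rz":0}]'
python3 - <<'E'
from h import *
delta([0.545,-0.138,0.205])
cv2.imwrite('pics/s10.png',cv2.resize(get_image('scene')[130:270,180:420],None,fx=3.3,fy=3.3))
cv2.imwrite('pics/w10.png',get_image('wrist'))
for n in('ramp_end','paddle'):
  for r in landmark_of('scene',n)[:1]: print(n,round(r['p'],2),toworld('scene',r['position']).round(3))
E
```

```text
time_s: 10.5
tcp_pos: [0.5403, -0.1657, 0.0566]
orientation: [-0.138, 0.983, -0.119, 0.019]
force: [-9.3, 1.1, 35.0]
finger_gap: 0.002
t 10.5 tcp [ 0.5403 -0.1657  0.0566] gap 0.002 F [-9.26  1.1  35.04]
R [[0.971, -0.23, 0.07], [-0.24, -0.933, 0.268], [0.003, -0.276, -0.961]]
tool delta [-0.0016 -0.0679 -0.1349]
ramp_end 0.8 [ 0.548 -0.109  0.07 ]
paddle 0.73 [ 0.533 -0.176  0.057]
```

View pics/s10.png

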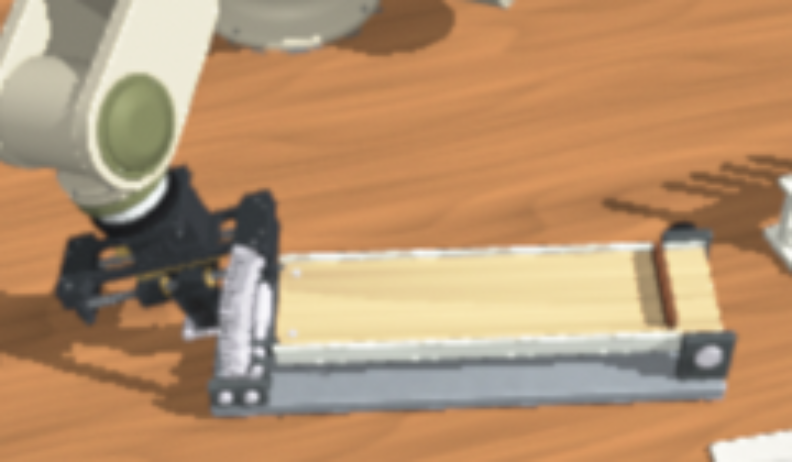

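View pics/w10.png

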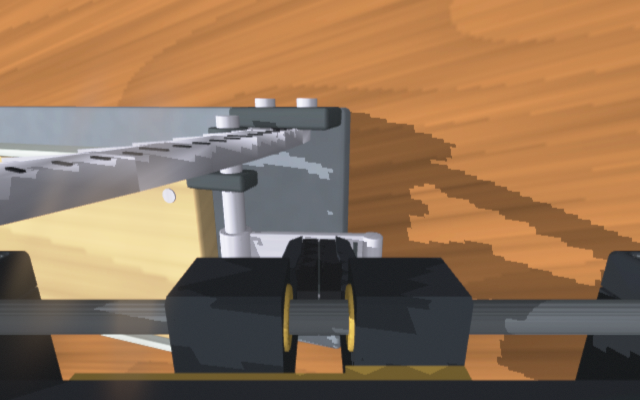

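The board is parallel to the base, and the end-edge height of 0.070 fits flat. The fingers are still on the tongue at 35 N. Now I'll withdraw straight up, then out.

```bash
python3 -m creep '[{"grip":0,"tx":0,"ty":-0.001,"tz":-0.003,"rx":0,"ry":0,"rz":0},{"grip":0,"tx":0,"ty":-0.001,"tz":-0.004,"rx":0,"ry":0,"rz":0},{"grip":0,"tx":0,"ty":-0.002,"tz":-0.005,"rx":0,"ry":0,"rz":0},{"grip":0,"tx":0,"ty":-0.003,"tz":-0.008,"rx":0,"ry":0,"rz":0},{"grip":0,"tx":0,"ty":-0.003,"tz":-0.01,"rx":0,"ry":0,"rz":0}]'
python3 -m creep '[{"grip":0,"tx":0,"ty":-0.004,"tz":-0.015,"rx":0,"ry":0,"rz":0},{"grip":0,"tx":0,"ty":-0.005,"tz":-0.02,"rx":0,"ry":0,"rz":0},{"grip":0,"tx":0,"ty":-0.005,"tz":-0.03,"rx":0,"ry":0,"rz":0},{"grip":0,"tx":0,"ty":0,"tz":-0.04,"rx":0,"ry":0,"rz":0},{"grip":0,"tx":0,"ty":0,"tz":-0.04,"rx":0,"ry":0,"rz":0}]'
python3 -m creep '[{"grip":0,"tx":0,"ty":0,"tz":-0.04,"rx":0,"ry":0,"rz":0},{"grip":0,"tx":0,"ty":0,"tz":0,"rx":0,"ry":0,"rz":0},{"grip":0,"tx":0,"ty":0,"tz":0,"rx":0,"ry":0,"rz":0}]'
python3 - <<'E'
from h import *
delta([0.545,-0.138,0.205])
S=get_image('scene');cv2.imwrite('pics/s11.png',cv2.resize(S[130:270,180:420],None,fx=3.3,fy=3.3));cv2.imwrite('pics/s11f.png',S)
cv2.imwrite('pics/w11.png',get_image('wrist'))
for c in('scene','wrist'):
 for n in('ramp_end','paddle','block','masses','cylinder','tube_rack'):
  for r in landmark_of(c,n)[:1]: print(c,n,round(r['p'],2),toworld(c,r['position']).round(3))
E
```

```text
time_s: 11.2
tcp_pos: [0.5397, -0.1641, 0.0847]
orientation: [-0.139, 0.983, -0.12, 0.016]
force: [-0.1, -0.4, -0.3]
finger_gap: 0.006
time_s: 11.7
tcp_pos: [0.5332, -0.1901, 0.2295]
orientation: [-0.139, 0.983, -0.12, 0.016]
force: [0.4, 0.4, -0.9]
finger_gap: 0.006
time_s: 12.0
tcp_pos: [0.5308, -0.201, 0.2666]
orientation: [-0.138, 0.983, -0.12, 0.017]
force: [0.1, 0.4, -1.0]
finger_gap: 0.005
t 12.0 tcp [ 0.5308 -0.201   0.2666] gap 0.005 F [ 0.06  0.36 -0.97]
R [[0.971, -0.231, 0.067], [-0.241, -0.933, 0.267], [0.0, -0.276, -0.961]]
tool delta [-0.0014 -0.0451  0.077 ]
scene ramp_end 0.78 [ 0.546 -0.113  0.072]
scene paddle 0.58 [ 0.535 -0.174  0.077]
scene block 0.98 [ 0.572 -0.431  0.002]
scene masses 0.76 [ 0.478 -0.447  0.002]
scene cylinder 0.92 [ 0.651 -0.428  0.   ]
scene tube_rack 0.62 [ 0.552  0.492 -0.003]
wrist ramp_end 0.65 [ 0.547 -0.113  0.075]
wrist paddle 0.65 [ 0.53  -0.177  0.074]
wrist block 0.58 [ 0.576 -0.432  0.003]
wrist masses 0.82 [ 0.472 -0.446  0.002]
wrist tube_rack 0.72 [0.55  0.495 0.001]
```

View pics/s11.png

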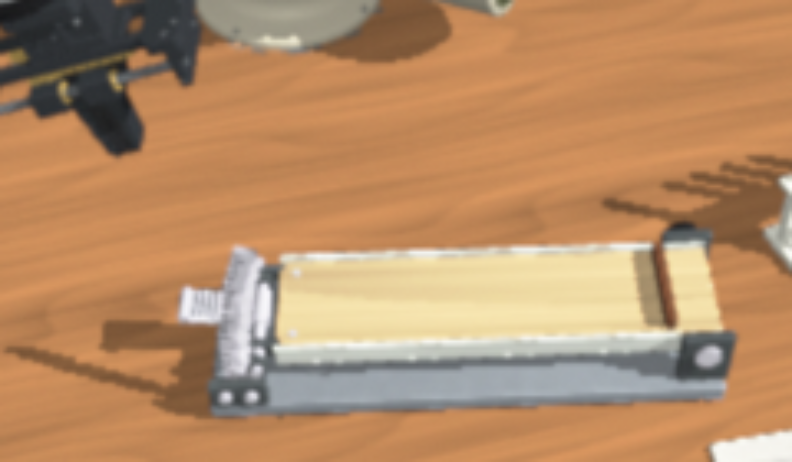

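View pics/w11.png

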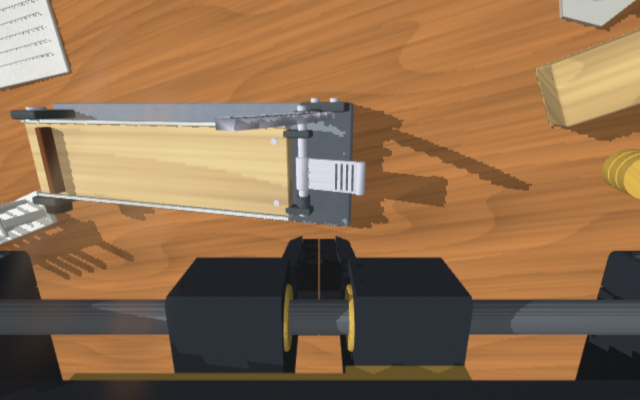

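The hand is clear and the tongue has sprung back up: paddle at z 0.075, where about 0.072 is expected for a flat plane with the pawl in. The board looks the same as it did under load, and the bystanders are where they were. Handing in.

```bash
python3 -c "
from station import *
print(finish_job())"
```

```text
the job is handed in; nothing more can be done
None
```

I pressed the release paddle with the shut fingertips and held it at its stop. Then I followed the arc down until the plane rested flat, and drew the hand away upward. The job was handed in at about 13 s of the 40 s allowed; no verdict is reported.

**Pressing and lowering:** the contact force stayed at about 4–9 N on the way down. It rose to about 65 N in all (62 N vertical) when the plane reached its rest, which was a firmer push than needed but under the 120 N wrist limit. That load was on the fingertips as far as I could tell; I saw no sign of the gripper's body touching anything.

**Last checks:**
- **Plane:** in the pictures the board lies parallel to its base and did not shift when I let go.
- **Pawl:** the paddle had sprung back to z ≈ 0.075 m; about 0.072 m is expected with the pawl in.
- **Bystanders:** the block, masses, cylinder and rack were found within about 5 mm of where they started.
- **Hand:** it was well clear, with contact force back to about zero.

**One slight disagreement:** the board's end edge read z 0.072–0.075 m, against 0.070 m while pressed and about 0.069 m expected. That is about the networks' error of 4 mm, and well below the lowest tooth, which would hold the end about 22 mm higher. The joint angles themselves could not be read directly.

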